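# Start the ring curing box

### The job

Start the curing box on the rings, using only closed fingers: push its raised lid down fully shut, then press down the raised far half of the console's rocker until that half lies level, then press the round button fully in and let it come up again. Keep off the square key, leave the console where it stands, and do not lift or shift anything else on the bench.

Things in the scene. Friction and masses are not known exactly. Their poses are not given: they have to be found in the camera images.
- chamber: curing box: grey, open-topped, 150 (its x) x 190 (its y) x 76 high, fixed to the bench; holds a tray of rings. Origin: centre of its underside, z up; its -x side faces the robot (yaw within about 0.3 rad). Its lid is hinged along the far (+x) upper edge
- lid_hinge (a point): middle of the lid's hinge line, fixed on the curing box, 77 above the bench; the hinge line runs along the box's y axis. The lid plate reaches 150 from it towards the box's -x
- lid_middle (a point): middle of the lid's upper face (plate 150 x 190 x 12, with a flush amber window), moves with the lid, 75 from the hinge and 12 above the hinge plane; shut, it lies 89 above the bench
- lid (a joint): lid angle, rad: 0 = shut flat, grows as it opens (its near edge rises). Starts 0.45 to 0.8. A stiff hinge: it stays where it is left; pressing down with 2 to 8 N on its near half shuts it
- console: loose grey wireless console of the curing box, 210 (its y) x 120 (its x) x 40 high, 0.7 to 1.2 kg, rubber feet. Origin: centre of underside, z up, -x side faces the robot (yaw within 0.3 rad). On its top, at (x, y) in its frame: paddle rocker (0, +70), round start button (-10, 0), square stop key (-10, -70), all plain white plastic in black surrounds
- rocker (a joint): power rocker, rad: 0 = off (near half level, far half raised), 0.36 = on (far half pressed level, near half raised). Stays where it is left; takes 1 to 3 N. Paddle 60 (console x) x 30 (console y), V-shaped, each half 30 long; pivot 44 above the bench
- rocker_far (a point): on the upper face of the rocker's far half, 22 out from the pivot; 56 above the bench when off, sinking to 48 when on
- start (a joint): start button travel, m: 0 = up, 0.006 = fully in. Springs back; about 5 N presses it fully
- start_top (a point): centre of the top of the round start button (32 dia), 62 above the bench when up; its black housing is 44 dia and 10 lower
- stop (a joint): stop key travel, m: 0 = up, 0.006 = fully in; same spring as the start button
- stop_top (a point): centre of the top of the square stop key (28 x 28), 62 above the bench; its black housing is 42 x 42
- bottle: bystander, loose: small white bottle with a cap, 34 dia x 85. Origin: centre of its underside
- ring_cone: bystander, loose: wooden ring cone, 36 dia foot x 75. Origin: centre of its underside
- jar: bystander, loose: small clear jar, 36 dia x 40. Origin: centre of its underside
- tray: bystander, loose: loose wax-yellow tray of rings, 100 x 200 x 18. Origin: centre of its underside
- cup: bystander, loose: small open white cup, 64 dia x 60. Origin: centre of its underside
- loupe: bystander, loose: black loupe, 28 dia x 26, standing. Origin: centre of its underside
- screwdriver: bystander, loose: screwdriver, 150 long, lying on the bench along its own x; origin on its underside

How it is judged:
By the outcome, as a careful person would: the job done as asked, in the order asked, and still so for the second after the job is handed in, with the robot touching nothing.
It also fails if it takes over 58 s, if anything falls off the work surface, if the arm or the gripper's body presses on something with over 40 N, if the wrist force passes 120 N, or if a joint passes its speed limit or range.

### The arm

A 6-joint arm with a two-finger parallel gripper is mounted at the origin on the work surface. World frame = base frame: x ahead of the robot, y to its left, z up, the work surface at z = 0. Lengths are in mm, angles in degrees, forces in N, time in s.
With the tool pointing down it reaches from about 375 to 900 mm from the base axis. Payload 3.1 kg.
Tool frame: the origin (TCP) lies at the very end of the fingers, on their centre line; the grasp point (between the pads) lies 19 mm behind it; z points along the fingers, y is the line along which they close (so a half turn about z gives the same grasp; the last joint's range is limited). The gripper opens to 87 mm and grips with 3 to 60 N. Pads are 19 mm wide; open, the fingers measure 117 mm over their backs; the gripper's body (75 mm by 190 mm) begins 51 mm behind the grasp point.
Start: joints at [-10.227, 30.224, 82.088, -0, 67.689, -10.227], TCP at [624.977, 0.034, 222.548] pointing down, gripper open.
Joint ranges: [-176.69, 176.69], [-43.24, 126.21], [12.49, 139.97], [-82, 262], [0, 151.66], [-163.58, 163.58]. Speed limits (degrees/s): [159.86, 159.86, 180, 180, 180, 180].

### API

Orientations are given as [roll, pitch, yaw] about the fixed x, y, z axes, in that order (R = Rz(yaw) Ry(pitch) Rx(roll)).
In Python, from station import env gives the robot as it stands.
- The arm moves only by the tool play_rows, never from a script. Its arguments are lists of equal length, an entry for each row: "fingers": the opening, from 0 (shut) to 1 (fully open); "delta_pos": the shift along the tool's x, y, z scaled (see below), a list of three; "rotation": the turn, a rotation vector about the tool's x, y, z scaled (see below), a list of three. A call has 1 to 12 rows; each row is the pose to reach, as a shift and turn from the pose commanded when the call began, along the tool's axes at that moment, turning the shorter way round; what a row does not reach only later rows make up. The controller multiplies each number of a shift by 30 cm and each number of a turn by pi rad. A row lasts 1/10 s, in which the tool goes at most 50 mm and 8.59 degrees, less where a joint would pass 70% of its speed; a pose out of reach is approached as far as the arm can. A call with a number of a shift or a turn outside -1 to 1 is refused whole. A call with a gripper value outside its range is refused whole. The fingers move at their own pace and stop on an object; "newtons" is the grip in N (left out, the last holds). Time passes only in rows, so rows that repeat a pose let the fingers close. It gives the time, the measured TCP pose, the force, the opening and the grip force at its end, in the units of the state.
- env.get_state(): the state, without advancing time (a new reading comes with each control period).
- env.read_camera(name): name is "scene" or "side" or "wrist"; returns a dict with "img" (400x640x3 uint8, blue, green, red), "range_z" (400x640 float32, mm along the optical axis (not along the pixel's ray), 0 where there is no reading), "fovy" (degrees; the focal length in pixels is half the picture's height over the tangent of half this angle, whatever the lens; pixels are square), "cx", "cy" (the principal point, pixels), "view" (4x4, takes a point from world to camera coordinates). Camera axes: x right, y down, z forward; pixel columns grow to the right and rows downward; lengths in mm; the calibration is good to about 2 mm. A picture is of the moment at which its call begins.
- env.finish_job(): hands the job in; it is judged then, once.
The state is a dict: "t": time; "q": joint angles; "qd": joint speeds; "joint_torque": joint torques, N m; "ee_pos": TCP position; "tool_rot": TCP orientation; "contact_force": force on the tool from outside, world axes, zero at the start; "torque": the same for the moment, N m; "gripper_width": finger opening in mm; "grip_force": force on a finger pad.
Only numpy, scipy, OpenCV 4.12 (cv2) and the standard library are available. Lean on these libraries where they do the work, as an engineer would, in place of code of your own. Each camera call takes 0.05 s, during which the arm holds its last target. There are 200 camera calls.

## Working session

There is one attempt and no reset: what is moved stays moved. The work goes in short steps, Python scripts to look and compute and a tool call to move; the robot and the scene stay as the last step left them, time stands still between calls to the robot, and variables do not carry over. Pictures are saved under pics/ and viewed, at most 10 in all, crops included, and the job is handed in when it is done.

Besides the shell and the picture viewer there is one more tool, called after "Request:" as a command line: name --argument value ..., lists and objects as JSON in quotes. play_rows: Moves the arm, as the interface text tells. Its arguments: {"type":"object","properties":{"fingers":{"type":"array"},"delta_pos":{"type":"array"},"rotation":{"type":"array"},"newtons":{"type":"number"}},"required":["fingers","delta_pos","rotation"]}

```bash
mkdir -p pics; cat > h.py <<'E'
import numpy as np, cv2
from station import env
def cam(n):
    c=env.read_camera(n); c['f']=200/np.tan(np.radians(c['fovy'])/2); return c
def cloud(c):
    v,u=np.mgrid[:400,:640]; z=c['range_z'].astype(float)
    P=np.stack([(u-c['cx'])/c['f']*z,(v-c['cy'])/c['f']*z,z],-1)
    V=np.array(c['view']); W=(P-V[:3,3])@V[:3,:3]; W[z<=0]=np.nan
    return W
def ray(c,u,v,h):
    V=np.array(c['view']);R=V[:3,:3];o=-R.T@V[:3,3]
    d=R.T@np.array([(u-c['cx'])/c['f'],(v-c['cy'])/c['f'],1]); return o+d*(h-o[2])/d[2]
E
python3 - <<'E'
from h import *
import pickle
D={n:cam(n) for n in('scene','side','wrist')}
pickle.dump(D,open('d0.pkl','wb'))
for n,c in D.items():
    cv2.imwrite(f'pics/{n}0.png',c['img']); V=np.array(c['view']); print(n,-V[:3,:3].T@V[:3,3],c['fovy'])
cv2.imwrite('pics/all0.png',cv2.resize(np.vstack([np.hstack([D['scene']['img'],D['side']['img']])]),(800,250)))
print(env.get_state())
E
```

```text
scene [1472.80600934 -189.07049918 1286.63558392] 42.48905670501533
side [ 342.37653815 -713.97902012  845.12429379] 54.50024784744784
wrist [624.9134456   68.09914369 382.5235424 ] 69.62180121138555
{'t': 0.15, 'q': array([-1.02259520e+01,  3.02681215e+01,  8.21398641e+01, -1.13104460e-03,
        6.76898971e+01, -1.02259972e+01]), 'qd': array([ 0.09421704,  0.05146704, -0.25149032,  0.01962238, -0.05871553,
       -0.01985143]), 'joint_torque': array([ 9.14956272e-04, -4.40429199e+01, -1.76841742e+01,  6.33679633e-02,
        5.52540855e-02, -1.06930895e-04]), 'ee_pos': array([6.24430885e+02, 1.41128305e-01, 2.21779629e+02]), 'tool_rot': array([-1.79903486e+02, -1.63482097e-02,  9.00004616e+01]), 'contact_force': array([ 0.6957557 , -0.08105734,  0.00309074]), 'torque': array([ 0.03324326, -0.00506362, -0.00010528]), 'grip_force': 0.0, 'gripper_width': 87.04677298831506}
```

View pics/scene0.png

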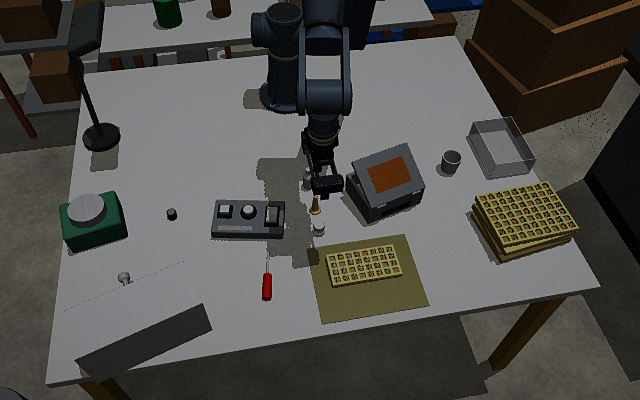

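View pics/side0.png

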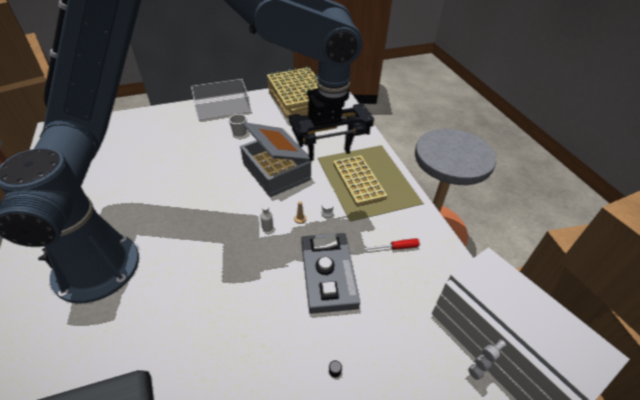

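Scene: the console sits at about (248,218) with stop key (224,210), start (249,211) and rocker (272,214). The box is at (385,185) with its amber window raised. Side: rocker (325,241), start (325,264), stop (330,289), box (277,160).

```bash
python3 - <<'E'
from h import *
import pickle
D=pickle.load(open('d0.pkl','rb'))
def blobs(c,m,lo,box,W):
    n,l,s,ce=cv2.connectedComponentsWithStats(m.astype(np.uint8))
    for i in range(1,n):
        if s[i,4]>=lo: print('  px',ce[i].round(1),s[i,4],'med',np.nanmedian(W[l==i],0).round(1),'zmax',np.nanpercentile(W[l==i][:,2],[10,90]).round(1), 'ray62',ray(c,*ce[i],62).round(1))
for n,c in D.items():
    if n=='wrist': 
        continue
    W=cloud(c); im=c['img'].astype(int); hsv=cv2.cvtColor(c['img'],cv2.COLOR_BGR2HSV)
    print(n,'white')
    with np.errstate(invalid='ignore'):
        reg=(W[...,2]>40)&(W[...,2]<75)&(W[...,1]<60)&(W[...,1]>-300)&(W[...,0]>400)&(W[...,0]<800)
        blobs(c,reg&(im.min(2)>130),20,0,W)
        # console body
        b=(W[...,2]>33)&(W[...,2]<46)&reg
        q=W[b][:,:2]; print(' console top rect',cv2.minAreaRect(q.astype(np.float32)),len(q))
        am=(hsv[...,0]<15)&(hsv[...,1]>170)&(W[...,2]>70)&(W[...,1]>0)&(W[...,1]<300)&(W[...,0]<900)
        am=cv2.morphologyEx(am.astype(np.uint8),cv2.MORPH_OPEN,np.ones((3,3)))>0
        P=W[am]; 
        print('amber',len(P),P.mean(0).round(1)); cen=np.median(P,0); u,s,vt=np.linalg.svd(P-P.mean(0)); print(' normal',vt[2],s[2]/len(P)**.5)
        nrm=vt[2]*np.sign(vt[2,2])
        lp=(abs((W-P.mean(0))@nrm)<5)&(np.linalg.norm(W-P.mean(0),axis=-1)<140)
        Q=W[lp]; e2=np.cross(nrm,[nrm[1],-nrm[0],0]); e2/=np.linalg.norm(e2); e1=np.cross(e2,nrm)
        L=np.stack([(Q-P.mean(0))@e1,(Q-P.mean(0))@e2],-1).astype(np.float32)
        r=cv2.minAreaRect(L); print(' lid rect',r,'centre',(P.mean(0)+r[0][0]*e1+r[0][1]*e2).round(1),'e1',e1,'e2',e2)
        print('  corners',[(P.mean(0)+a*e1+b*e2).round() for a,b in cv2.boxPoints(r)])
im=np.vstack([np.hstack([cv2.resize(D['scene']['img'][160:260,190:450],None,fx=3,fy=3,interpolation=2)])]); cv2.imwrite('pics/crop1.png',im)
E
```

```text
scene white
  px [224.1 208. ] 60 med [ 536.3 -272.2   62.5] zmax [59.3 67.3] ray62 [ 536.1 -272.2   62. ]
  px [247.8 208.6] 58 med [ 552.  -203.3   63.6] zmax [60.2 66.5] ray62 [ 550.3 -203.5   62. ]
  px [318.9 224. ] 36 med [628.5  -5.   43. ] zmax [40.7 45.5] ray62 [641.7  -7.2  62. ]
 console top rect ((554.6126708984375, -148.29637145996094), (194.70538330078125, 307.63385009765625), 3.3065919876098633) 1098
amber 959 [544.3 222.3 124.4]
 normal [0.46084489 0.13078681 0.87779086] 3.1398948124578063
 lid rect ((0.4899749755859375, 3.0489883422851562), (155.9131317138672, 193.64781188964844), 89.83946990966797) centre [547.  222.5 122.9] e1 [ 2.73016246e-01 -9.62009423e-01  1.38777878e-17] e2 [ 0.84444308  0.23965117 -0.47904405]
  corners [array([455., 297., 160.]), array([507., 111., 160.]), array([639., 148.,  86.]), array([587., 334.,  85.])]
side white
  px [263.1 216. ] 23 med [439.  -10.9  57.3] zmax [54.7 62.1] ray62 [439.  -13.1  62. ]
  px [327.  244.4] 70 med [ 576.6 -146.2   50.1] zmax [46.6 56.2] ray62 [ 571.7 -154.2   62. ]
  px [324.9 261.9] 113 med [ 549.6 -202.7
[... 299 characters left out ...]
 [58.6 63. ] ray62 [ 534.9 -270.6   62. ]
  px [314.9 300.9] 30 med [ 496.1 -285.6   40.8] zmax [40.1 41.4] ray62 [ 493.4 -295.6   62. ]
 console top rect ((550.1978759765625, -150.34597778320312), (208.78770446777344, 306.3990173339844), 5.050732612609863) 1083
amber 242 [544.4 219.6 123.8]
 normal [-0.4624268  -0.12361734 -0.87799784] 0.7921447539444632
 lid rect ((-3.62054443359375, -0.2556610107421875), (193.76568603515625, 151.04409790039062), 0.4512289762496948) centre [543.3 223.1 123.9] e1 [ 0.25825462 -0.96607689  0.        ] e2 [ 0.84821342  0.226747   -0.47866459]
  corners [array([582., 334.,  88.]), array([454., 299., 160.]), array([505., 112., 160.]), array([633., 147.,  87.])]
```

View pics/crop1.png

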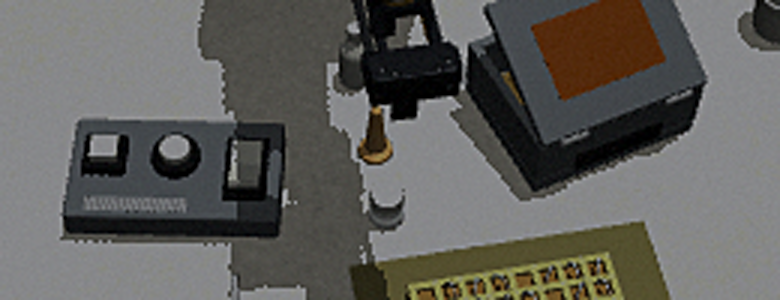

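View pics/wrist0.png

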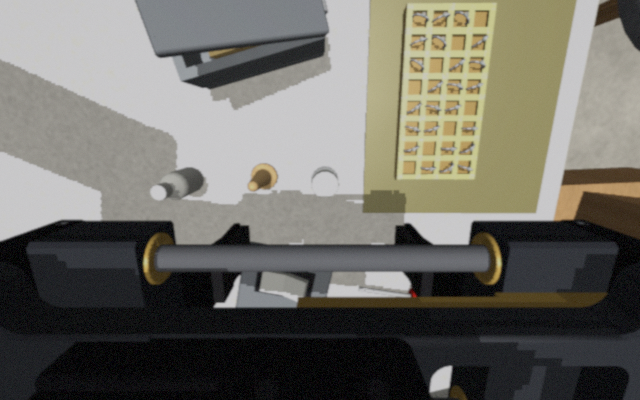

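Request:
play_rows --fingers '[0,0,0,0,0,0,0,0,0,0,0,0]' --newtons 20 --delta_pos '[[0,0,0],[0.14,-0.08,0],[0.28,-0.16,0],[0.42,-0.24,0],[0.56,-0.32,0],[0.7,-0.405,0],[0.7,-0.405,0],[0.7,-0.405,0.07],[0.7,-0.405,0.14],[0.7,-0.405,0.17],[0.7,-0.405,0.17],[0.7,-0.405,0.17]]' --rotation '[[0,0,0],[0,0,0],[0,0,0],[0,0,0],[0,0,0],[0,0,0],[0,0,0],[0,0,0],[0,0,0],[0,0,0],[0,0,0],[0,0,0]]'

```text
t: 1.35
ee_pos: [504.2, 209.7, 171.9]
tool_rot: [180.0, -0.0, 90.0]
contact_force: [0.8, 0.0, -0.4]
gripper_width: 2.7
grip_force: 0.0
```

Request:
play_rows --fingers '[0,0,0,0,0,0,0,0,0,0,0,0]' --delta_pos '[[0,0,0.03],[0,0,0.06],[0,0,0.085],[0,0,0.11],[0,0,0.135],[0,0,0.16],[0,0,0.185],[0,0,0.21],[0,0,0.23],[0,0,0.25],[0,0,0.26],[0,0,0.265]]' --rotation '[[0,0,0],[0,0,0],[0,0,0],[0,0,0],[0,0,0],[0,0,0],[0,0,0],[0,0,0],[0,0,0],[0,0,0],[0,0,0],[0,0,0]]'

```text
t: 2.55
ee_pos: [503.2, 210.0, 91.6]
tool_rot: [-180.0, 0.0, 90.0]
contact_force: [-1.0, 0.6, 0.6]
gripper_width: 0.4
grip_force: 0.8
```

Request:
play_rows --fingers '[0,0,0,0]' --delta_pos '[[0,0,0.005],[0,0,0.009],[0,0,0.012],[0,0,0.012]]' --rotation '[[0,0,0],[0,0,0],[0,0,0],[0,0,0]]'

```text
t: 2.95
ee_pos: [503.6, 210.1, 89.4]
tool_rot: [180.0, -0.0, 90.0]
contact_force: [-2.5, -1.1, 6.6]
gripper_width: 0.3
grip_force: 3.3
```

```bash
cat > lid.py <<'E'
from h import *
def lid(names=('scene','side')):
  for n in names:
    c=cam(n); W=cloud(c); hsv=cv2.cvtColor(c['img'],cv2.COLOR_BGR2HSV)
    with np.errstate(invalid='ignore'): am=(hsv[...,0]<15)&(hsv[...,1]>170)&(W[...,2]>70)&(W[...,1]>120)&(W[...,1]<320)&(W[...,0]<680)
    am=cv2.erode(am.astype(np.uint8),np.ones((3,3)))>0
    P=W[am]; m=np.median(P,0); P=P[abs(P[:,2]-m[2])<40]; _,_,vt=np.linalg.svd(P-P.mean(0),full_matrices=False)
    print(n,len(P),P.mean(0).round(1),'tilt',np.degrees(np.arccos(abs(vt[2,2]))).round(2))
E
python3 -c "
from lid import *
lid()
s=env.get_state();print(s['contact_force'],s['ee_pos'])"
```

```text
scene 309 [544.5 202.7  90.4] tilt 0.86
side 275 [535.7 207.5  88.7] tilt 1.21
[-1.28087095 -0.78178406  7.08047147] [503.58688385 210.08193486  89.3815531 ]
```

Request:
play_rows --fingers '[0,0,0,0]' --delta_pos '[[0,0,0.004],[0,0,0.008],[0,0,0.01],[0,0,0.01]]' --rotation '[[0,0,0],[0,0,0],[0,0,0],[0,0,0]]'

```text
t: 3.45
ee_pos: [503.6, 210.1, 89.2]
tool_rot: [179.9, -0.0, 90.0]
contact_force: [-7.1, -1.8, 25.3]
gripper_width: 0.5
grip_force: 13.0
```

Request:
play_rows --fingers '[0,0,0,0,0,0,0,0,0,0,0,0]' --delta_pos '[[0,0,-0.05],[0,0,-0.2],[0,0,-0.35],[0,0,-0.43],[-0.1,0.02,-0.43],[-0.25,0.05,-0.43],[-0.4,0.08,-0.43],[-0.55,0.11,-0.43],[-0.7,0.14,-0.43],[-0.85,0.17,-0.43],[-1,0.19,-0.43],[-1,0.19,-0.43]]' --rotation '[[0,0,0],[0,0,0],[0,0,0],[0,0,0],[0,0,0],[0,0,0],[0,0,0],[0,0,0],[0,0,0],[0,0,0],[0,0,0],[0,0,0]]'

```text
t: 4.65
ee_pos: [562.7, -96.2, 214.8]
tool_rot: [179.8, 0.2, 89.6]
contact_force: [-0.6, 0.2, 0.8]
gripper_width: 0.4
grip_force: 0.0
```

Request:
play_rows --fingers '[0,0,0,0,0,0,0]' --delta_pos '[[-0.15,0,0],[-0.3,0,0],[-0.45,0,0],[-0.6,0,0],[-0.63,0,0],[-0.63,0,0],[-0.63,0,0]]' --rotation '[[0,0,0],[0,0,0],[0,0,0],[0,0,0],[0,0,0],[0,0,0],[0,0,0]]'

```text
t: 5.35
ee_pos: [560.2, -277.2, 214.1]
tool_rot: [-180.0, -0.1, 90.0]
contact_force: [0.1, -0.1, -0.4]
gripper_width: 0.3
grip_force: 0.0
```

```bash
python3 - <<'E'
from lid import *
import pickle
lid()
D={n:cam(n) for n in('scene','side','wrist')}; pickle.dump(D,open('d1.pkl','wb'))
cv2.imwrite('pics/w1.png',D['wrist']['img']); print(env.get_state()['ee_pos'])
W=cloud(D['wrist'])
with np.errstate(invalid='ignore'):
  m=(D['wrist']['img'].min(2)>110)&(W[...,2]>40)&(W[...,2]<75)&(W[...,1]<-90)
n,l,s,ce=cv2.connectedComponentsWithStats(m.astype(np.uint8))
for i in range(1,n):
  if s[i,4]>80: print(ce[i].round(),s[i],np.nanmedian(W[l==i],0).round(1),cv2.minAreaRect(W[l==i][:,:2].astype(np.float32)))
E
```

```text
scene 601 [530.6 220.1  90.4] tilt 0.55
side 373 [529.5 217.8  88.6] tilt 0.36
[ 560.69532981 -277.3276644   214.61515791]
[335.  50.] [ 304   29   62   42 1901] [ 573.3 -133.    47.6] ((573.4284057617188, -131.39474487304688), (35.748817443847656, 60.701171875), 80.00497436523438)
[312. 116.] [297 101  31  32 750] [ 550.2 -199.4   60.4] ((550.2886962890625, -199.7562713623047), (32.22842788696289, 31.806888580322266), 58.354331970214844)
[300. 180.] [287 167  28  27 594] [ 536.3 -267.6   60.6] ((536.4393310546875, -268.3384094238281), (27.52766990661621, 27.98612403869629), 78.96168518066406)
```

View pics/w1.png

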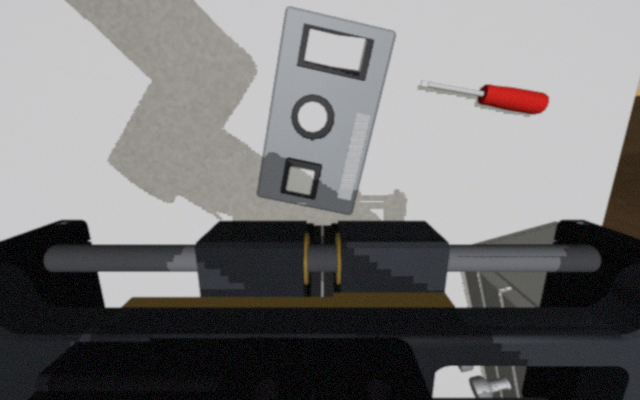

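Wrist: rocker centre at (335,50), start at (312,116), stop at (300,180). All three fit the other views to within about 4 mm. The lid is level at 89–90 mm.

Request:
play_rows --fingers '[0,0,0,0,0,0,0,0,0,0,0]' --delta_pos '[[0.15,0.03,0],[0.3,0.07,0],[0.46,0.108,0],[0.46,0.108,0],[0.46,0.108,0.14],[0.46,0.108,0.28],[0.46,0.108,0.4],[0.46,0.108,0.45],[0.46,0.108,0.47],[0.46,0.108,0.47],[0.46,0.108,0.47]]' --rotation '[[0,0,0],[0,0,0],[0,0,0],[0,0,0],[0,0,0],[0,0,0],[0,0,0],[0,0,0],[0,0,0],[0,0,0],[0,0,0]]'

```text
t: 6.7
ee_pos: [594.2, -141.6, 75.1]
tool_rot: [179.8, 0.1, 90.0]
contact_force: [0.0, 0.7, -0.2]
gripper_width: 0.5
grip_force: 0.0
```

```bash
python3 - <<'E'
from h import *
a=cam('scene'); b=cam('side'); print(env.get_state()['ee_pos'])
cv2.imwrite('pics/r1.png',np.hstack([cv2.resize(a['img'][150:250,200:300],(400,400),interpolation=2),cv2.resize(b['img'][200:320,270:390],(400,400),interpolation=2)]))
E
```

```text
[ 594.16920452 -141.54148909   75.31358839]
```

View pics/r1.png

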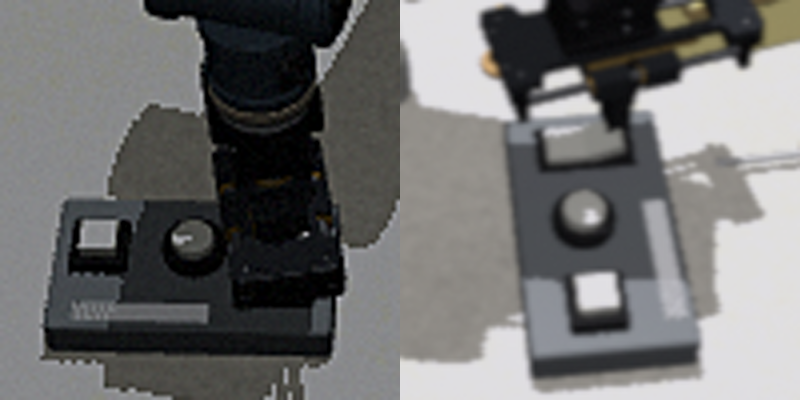

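The finger sits above the rocker's far half, at about (615,110) in the right-hand crop. Next I press.

Request:
play_rows --fingers '[0,0,0,0,0,0,0,0,0]' --delta_pos '[[0.01,0,0.02],[0.01,0,0.04],[0.01,0,0.05],[0.01,0,0.06],[0.01,0,0.07],[0.01,0,0.08],[0.01,0,0.088],[0.01,0,0.092],[0.01,0,0.092]]' --rotation '[[0,0,0],[0,0,0],[0,0,0],[0,0,0],[0,0,0],[0,0,0],[0,0,0],[0,0,0],[0,0,0]]'

```text
t: 7.7
ee_pos: [593.4, -138.3, 48.2]
tool_rot: [179.9, 0.0, 90.0]
contact_force: [-2.4, 0.4, 14.1]
gripper_width: 0.3
grip_force: 7.4
```

Request:
play_rows --fingers '[0,0,0,0,0,0,0,0,0]' --delta_pos '[[0,0,-0.05],[0,0,-0.18],[0,0,-0.18],[-0.1,-0.07,-0.18],[-0.21,-0.145,-0.18],[-0.21,-0.145,-0.18],[-0.21,-0.145,-0.13],[-0.21,-0.145,-0.11],[-0.21,-0.145,-0.11]]' --rotation '[[0,0,0],[0,0,0],[0,0,0],[0,0,0],[0,0,0],[0,0,0],[0,0,0],[0,0,0],[0,0,0]]'

```text
t: 8.6
ee_pos: [548.5, -199.9, 77.6]
tool_rot: [-179.8, -0.1, 90.0]
contact_force: [-0.6, -0.3, -0.1]
gripper_width: 0.7
grip_force: 0.0
```

```bash
python3 - <<'E'
from h import *
a=cam('scene'); b=cam('side'); print(env.get_state()['ee_pos'],env.get_state()['contact_force'])
cv2.imwrite('pics/r2.png',np.hstack([cv2.resize(a['img'][150:250,200:300],(400,400),interpolation=2),cv2.resize(b['img'][200:320,270:390],(400,400),interpolation=2)]))
for c in(a,b,cam('wrist')):
  W=cloud(c).reshape(-1,3); x=np.array([.98,-.2]);y=np.array([.2,.98]); d=W[:,:2]-[574,-135.]
  for lo,hi in((-28,-16),(-14,-2),(2,14),(16,28)):
    k=(d@x>lo)&(d@x<hi)&(abs(d@y)<9)&(W[:,2]<75); print(lo,k.sum(),np.round(np.median(W[k,2]),1) if k.any() else '',end=' | ')
  print()
E
```

```text
[ 549.47353378 -200.34146778   78.62921552] [ 0.29071588 -0.14811898 -0.37696695]
-28 21 55.9 | -14 24 52.3 | 2 21 48.8 | 16 19 48.8 | 
-28 0  | -14 0  | 2 0  | 16 0  | 
-28 573 55.0 | -14 522 49.7 | 2 515 46.6 | 16 512 46.6 |
```

View pics/r2.png

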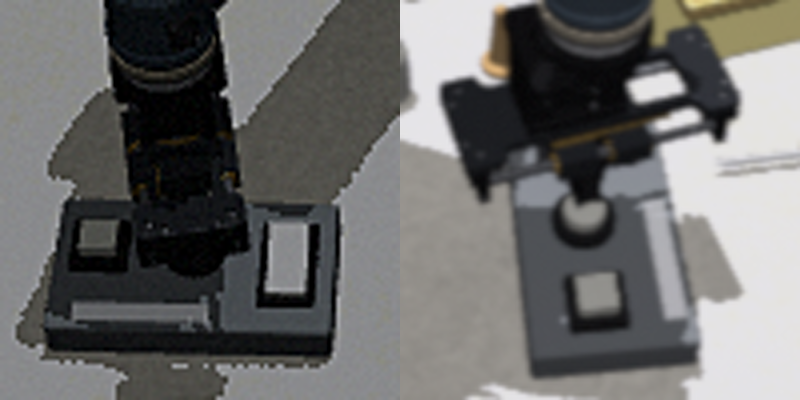

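The rocker's far half is level and its near half is raised. In the right-hand crop the finger is over the round button at (585,215). Next I press it.

Request:
play_rows --fingers '[0,0,0,0,0,0,0,0,0]' --delta_pos '[[0,0,0.02],[0,0,0.04],[0,0,0.05],[0,0,0.06],[0,0,0.068],[0,0,0.075],[0,0,0.081],[0,0,0.084],[0,0,0.084]]' --rotation '[[0,0,0],[0,0,0],[0,0,0],[0,0,0],[0,0,0],[0,0,0],[0,0,0],[0,0,0],[0,0,0]]'

```text
t: 9.65
ee_pos: [549.2, -200.7, 56.2]
tool_rot: [180.0, 0.0, 90.0]
contact_force: [-4.4, 3.0, 18.0]
gripper_width: 0.6
grip_force: 9.1
```

Request:
play_rows --fingers '[0,0,0,0,0,0,0,0,0]' --delta_pos '[[0,0,0],[0,0,-0.02],[0,0,-0.06],[0,0,-0.2],[0,0,-0.35],[0,0,-0.5],[-0.1,0,-0.5],[-0.25,0,-0.5],[-0.25,0,-0.5]]' --rotation '[[0,0,0],[0,0,0],[0,0,0],[0,0,0],[0,0,0],[0,0,0],[0,0,0],[0,0,0],[0,0,0]]'

```text
t: 10.55
ee_pos: [550.5, -282.0, 205.0]
tool_rot: [179.8, 0.3, 89.8]
contact_force: [1.2, -0.2, -0.5]
gripper_width: 0.3
grip_force: 0.0
```

```bash
python3 - <<'E'
from lid import *
lid()
c=cam('wrist'); W=cloud(c)
with np.errstate(invalid='ignore'):
  m=(c['img'].min(2)>90)&(W[...,2]>44)&(W[...,2]<75)&(W[...,1]<-90)
n,l,s,ce=cv2.connectedComponentsWithStats(m.astype(np.uint8))
for i in range(1,n):
  if s[i,4]>80: print(ce[i].round(),s[i,4],np.nanmedian(W[l==i],0).round(1))
d=W.reshape(-1,3); q=d[:,:2]-[574,-135.]
for lo,hi in((-28,-16),(2,14),(16,28)):
  k=(q@[.98,-.2]>lo)&(q@[.98,-.2]<hi)&(abs(q@[.2,.98])<9); print(lo,np.median(d[k,2]).round(1))
cv2.imwrite('pics/end.png',cv2.resize(cam('scene')['img'],(640,400)))
E
```

```text
scene 586 [529.9 218.7  90.5] tilt 0.82
side 374 [529.  218.9  88.6] tilt 0.72
[346.  47.] 2002 [ 573.2 -133.5   47.7]
[323. 116.] 840 [ 550.6 -199.8   60.4]
[310. 182.] 688 [ 536.4 -267.7   60.6]
[496. 285.] 152 [ 756.1 -391.9   55.4]
[479. 371.] 156 [ 757.4 -526.5   49.4]
-28 54.9
2 46.6
16 46.6
```

View pics/end.png

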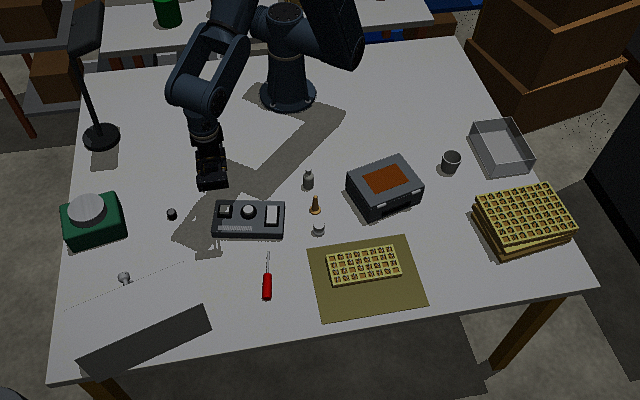

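The lid is shut (385,185), the rocker is on, and the button is back up. The console and the bystanders have not moved, and the arm is clear.

```bash
python3 -c "
from station import env
print(env.finish_job())"
```

```text
the job is handed in; nothing more can be done
None
```

The job is handed in: the lid is shut, the rocker's far half lies level, and the round button was pressed fully and is back up. The square key wasn't touched, and the console and everything else stayed where they were.

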